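Release the tube warmer's hatch with its pair of safety keys

TASK

Open the hatch of the white tube warmer with its two-key safety release: press both green keys down together, one fingertip on each, and keep both fully down without letting up while the sprung hatch slides back by itself, until it has stopped fully open. Then let both keys come up and move clear; never push one green key down alone, do not press the red stop key, and leave the vial, bottle, beaker and weight standing where they are.

Things in the scene. Friction and masses are not known exactly. Their poses are not given: they have to be found in the camera images.
- warmer: White fixed bench tube warmer, 285 mm deep (x), 280 mm wide (y), flat deck 100 mm above the table. Origin: on the table, mid-width, 130 mm behind its front. x points from the front (keys, robot's side) to the back, y left, z up; turned up to 0.45 rad. Keys near the front, grey sliding hatch behind. Two hatch rails 10 mm high at y = +78 and -78 mm, x from -28 to 152 mm.
- key_left_top (a point): Centre of the top of the left green key: round flat cap 32 mm across, its top 22 mm above the deck (122 mm above the table) when up, 14 mm when fully down, in a black collar 40 mm across, 10 mm high. At x = -85, y = +32 mm of the warmer; moves down with the key. The green keys' centres are 64 mm apart.
- key_right_top (a point): Centre of the top face of the right green key, the same, at x = -85, y = -32 mm of the warmer.
- key_left (a joint): How far the left green key is pressed: 0 up, 0.008 m fully down. A spring pushes it up with about 1.5 N at rest and 4.1 N fully down, so both together take about 8.5 N. It frees the hatch once it is about 5 mm down; count it as down only from 5.5 mm, best fully down.
- key_right (a joint): The same for the right green key: 0 up, 0.008 m fully down.
- hatch (a joint): Travel of the hatch, a grey plate 94 x 144 x 6 mm on the deck with a blue strip on its front edge: 0 shut, 0.075 m fully open. A weak spring and damper slide it along the warmer's +x by itself, in about 3 s, only while both green keys are down; if a key comes up early it is caught at the next tooth (every 15 mm). Once open it stays open.
- hatch_edge (a point): Middle of the top of the blue strip on the front edge of the hatch; 10 mm in front of the warmer's origin when shut, 65 mm behind it when open.
- stop_top (a point): Centre of the top of the red stop key: a round cap 24 mm across in a yellow collar 34 mm across, its top 16 mm above the deck, at x = -85, y = -108 mm of the warmer. Not to be pressed.
- stop (a joint): How far the red stop key is pressed: 0 up, 0.006 m down.
- vial: Loose small amber vial with white cap, 24 mm across, about 42 mm tall, standing on the deck left of the green keys. Origin: centre of its underside.
- reagent: Loose amber glass bottle with black cap, 72 mm across, about 140 mm tall, standing on the table beside the warmer. Origin: centre of its underside.
- beaker: Loose clear beaker, 70 mm across, 85 mm tall, standing on the table beside the warmer. Origin: centre of its underside.
- weight: Loose brass calibration weight with a knob, 38 mm across, 62 mm tall, standing on the table beside the warmer. Origin: centre of its underside.
There are look-alikes about, which are no part of the job. Several things look just like the beaker: the one meant starts farthest to the robot's right.

How it is judged:
On the way, in this order (a step that is already met when the one before it is completed fails the run):
1. both green keys are down together (5.5 mm or more each) while the hatch is still less than 40 mm open (value of joint each of key_left, key_right above 0.0055 m and value of joint hatch below 0.04 m), for 0.2 s.
2. both green keys are still down when the hatch has slid fully back (over 71 mm) (value of joint each of key_left, key_right above 0.0055 m and value of joint hatch above 0.071 m), for 0.2 s.
At the end, for the whole second after the job is handed in: The hatch is fully open (over 71 mm of 75), both green keys and the red key are up again (within 1.5 mm), and the vial, bottle, beaker and weight stand upright within 15 mm of where they were (value of joint hatch above 0.071 m and value of joint each of key_left, key_right, stop below 0.0015 m and distance of each of vial, reagent, beaker, weight from where it was at the start of the episode below 0.015 m and angle between each of vial, reagent, beaker, weight's own z axis and vertical below 0.15 rad); the robot touches nothing.
It fails at once if one green key is pushed down (over 5 mm) while the other is still up (under 0.5 mm) ((value of joint key_left above 0.005 m and value of joint key_right below 0.0005 m) or (value of joint key_right above 0.005 m and value of joint key_left below 0.0005 m)).
It fails at once if a green key is let up (under 2 mm) while the hatch is only part open (18 to 68 mm) (value of joint hatch between 0.018 and 0.068 m and value of joint any of key_left, key_right below 0.002 m).
It fails at once if the red stop key is pressed (over 2 mm) (value of joint stop above 0.002 m).
It fails at once if the vial, bottle, beaker or weight is shifted, lifted or carried (over 15 mm) (distance of any of vial, reagent, beaker, weight from where it was at the start of the episode above 0.015 m).
It also fails if it takes over 32 s, if anything falls off the work surface, if the arm or the gripper's body presses on something with over 40 N, if the wrist force passes 120 N, or if a joint passes its speed limit or range.

ROBOT

A 7-joint arm with a two-finger parallel gripper is mounted at the origin on the work surface. World frame = base frame: x ahead of the robot, y to its left, z up, the work surface at z = 0. Lengths are in m, angles in rad, forces in N, time in s.
With the tool pointing down it reaches from about 0.425 to 0.925 m from the base axis. Payload 6.8 kg.
Tool frame: the origin (TCP) lies at the very end of the fingers, on their centre line; the grasp point (between the pads) lies 19 mm behind it; z points along the fingers, y is the line along which they close (so a half turn about z gives the same grasp; the last joint's range is limited). The gripper opens to 85 mm and grips with 20 to 120 N. Pads are 22 mm wide; open, the fingers measure 114 mm over their backs; the gripper's body (76 mm by 85 mm) begins 54 mm behind the grasp point. The pads swing forward as they close: fully open they stand 13 mm farther back than shut.
Start: joints at [1.101, 0.477, 0.022, 1.555, -0.011, 1.109, -0.083], TCP at [0.239, -0.631, 0.201] pointing down, gripper open.
Joint ranges: [-2.96, 2.96], [-0.34, 2.1], [-1.41, 1.46], [0.24, 2.44], [-1.37, 4.51], [0.17, 1.92], [-2.96, 2.96]. Speed limits (rad/s): [2.39, 2.39, 3.14, 3.14, 3.14, 3.14, 3.14].

INTERFACE

Orientations are given as a unit quaternion [w, x, y, z].
In Python, from station import bot gives the robot as it stands.
- The arm moves only by the tool jog_arm, never from a script. Its argument "motion" is a list of rows, each a list of 7 numbers: the turn, a rotation vector about the tool's x, y, z in rad, then the shift along the tool's x, y, z in mm, then the finger opening in mm, from 0 to 85.4. A call has 1 to 10 rows; each row is the pose to reach, as a shift and turn from the pose commanded when the call began, along the tool's axes at that moment; what a row does not reach only later rows make up. A row lasts 1/8 s, in which the tool goes at most 62.5 mm and 10.7 degrees, less where a joint would pass 70% of its speed; a pose out of reach is approached as far as the arm can. A call with a gripper value outside its range is refused whole. The fingers move at their own pace and stop on an object; "grip_force" is the grip in N (left out, the last holds). Time passes only in rows, so rows that repeat a pose let the fingers close. It gives the time, the measured TCP pose, the force, the opening and the grip force at its end, in the units of the state.
- bot.get_obs(): the state, without advancing time (a new reading comes with each control period).
- bot.read_camera(name): name is "side" or "top"; returns a dict with "pixels" (420x560x3 uint8, red, green, blue), "camera_matrix" (3x3 intrinsics, pixels), "T" (4x4, takes a point from camera to world coordinates). Camera axes: x right, y down, z forward; pixel columns grow to the right and rows downward; lengths in m; the calibration is good to about 2 mm. A picture is of the moment at which its call begins. There is no depth.
- bot.hand_in(): hands the job in; it is judged then, once.
Trained networks look in a picture, given as the dict that the camera call returned (one of the last four; its "shot" number tells which), for a name from the list of things; names that differ only in an ending like _2 or _b are one class to them, and where a whole thing is asked for, a point or a joint stands for the part that bears it (a point fixed in the world has none). Each returns a list of dicts, best first, with "score" (0 to 1); they miss things now and then, are a little off and sometimes report something else, mostly with a low value. They report only what shows in the picture. A call takes as long as a camera call. They do not tell look-alikes from the thing itself.
- bot.spot_in(thing, picture): "xy" ([column, row] in pixels, amid what is visible of it).
- bot.tip_of(thing, picture): "xy" ([column, row] in pixels: a listed point, or the origin of a listed thing).
The state is a dict: "t": time; "q": joint angles; "joint_vel": joint speeds; "joint_torque": joint torques, N m; "eef_pos": TCP position; "tool_rot": TCP orientation; "contact_force": force on the tool from outside, world axes, zero at the start; "torque": the same for the moment, N m; "gripper_width": opening from 0.0 (shut) to 1.0 (fully open); "grasp_force": force on a finger pad.
Only numpy, scipy, OpenCV 4.12 (cv2) and the standard library are available. Lean on these libraries where they do the work, as an engineer would, in place of code of your own. Each camera call takes 0.05 s, during which the arm holds its last target. There are 200 camera calls.

## Working session

There is one attempt and no reset: what is moved stays moved. The work goes in short steps, Python scripts to look and compute and a tool call to move; the robot and the scene stay as the last step left them, time stands still between calls to the robot, and variables do not carry over. Pictures are saved under pics/ and viewed, at most 10 in all, crops included, and the job is handed in when it is done.

Besides the shell and the picture viewer there is one more tool, called after "Request:" as name([rows], argument=value, ...), one row to a line, values as JSON. jog_arm: Moves the arm, as the interface text tells. Its arguments: {"type":"object","properties":{"motion":{"type":"array"},"grip_force":{"type":"number"}},"required":["motion"]}

```bash
mkdir -p pics; cat > h.py <<'E'
import numpy as np, cv2
from station import bot
def ray(p,xy):
    K=np.array(p["camera_matrix"]);T=np.array(p["T"])
    d=T[:3,:3]@np.linalg.solve(K,[xy[0],xy[1],1]);return T[:3,3],d
def atz(p,xy,z):
    o,d=ray(p,xy);return o+d*(z-o[2])/d[2]
def tri(a,b):
    A=[];B=[]
    for o,d in (a,b):
        d=d/np.linalg.norm(d);M=np.eye(3)-np.outer(d,d);A.append(M);B.append(M@o)
    return np.linalg.solve(sum(A),sum(B))
def save(p,n,crop=None,s=1):
    im=p["pixels"][:,:,::-1]
    if crop: im=im[crop[1]:crop[3],crop[0]:crop[2]]
    cv2.imwrite("pics/"+n,cv2.resize(im,None,fx=s,fy=s,interpolation=cv2.INTER_CUBIC))
E
python3 - <<'E'
from h import *
np.set_printoptions(precision=4,suppress=True)
P={c:bot.read_camera(c) for c in("top","side")}
for c in P: save(P[c],c+"0.png")
Z=dict(key_left_top=.122,key_right_top=.122,stop_top=.116,hatch_edge=.106,warmer=0,vial=.1)
for t,z in Z.items():
    for c in P:
        for r in bot.tip_of(t,P[c])[:3]: print(t,c,np.round(r["xy"],1),round(r["score"],2),atz(P[c],r["xy"],z))
o=bot.get_obs();print(o["t"],o["q"],o["eef_pos"],o["tool_rot"],o["contact_force"],o["gripper_width"])
E
```

```text
key_left_top top [291.9 248.5] 0.75 [0.5084 0.01   0.122 ]
key_left_top side [318.6 207. ] 0.48 [0.5062 0.0188 0.122 ]
key_right_top top [319.3 264.5] 0.56 [ 0.4849 -0.0522  0.122 ]
key_right_top side [347.1 194.1] 0.49 [ 0.4866 -0.0546  0.122 ]
stop_top top [349.2 278. ] 0.55 [ 0.468  -0.1188  0.116 ]
stop_top side [370.3 184. ] 0.53 [ 0.4723 -0.1264  0.116 ]
hatch_edge top [319.5 222.7] 0.96 [ 0.5759 -0.0409  0.106 ]
hatch_edge top [260.1 232.6] 0.63 [0.5327 0.0834 0.106 ]
hatch_edge side [310.  183.5] 0.82 [ 0.582  -0.0561  0.106 ]
warmer top [314.2 230.5] 0.78 [ 0.5737 -0.0392  0.    ]
warmer side [305. 221.] 0.83 [ 0.5861 -0.0497  0.    ]
warmer side [318.8 205.2] 0.49 [ 0.5971 -0.1212  0.    ]
vial top [260.4 233.6] 0.42 [0.5314 0.0827 0.1   ]
vial side [288.5 225.9] 0.51 [0.5316 0.0815 0.1   ]
0.7 [ 1.1009  0.477   0.0224  1.5554 -0.0115  1.1093 -0.0831] [ 0.2389 -0.6313  0.2014] [0.     0.9837 0.1799 0.    ] [-0.5099  0.599  -0.5331] 1.0004359029581507
```

View pics/top0.png

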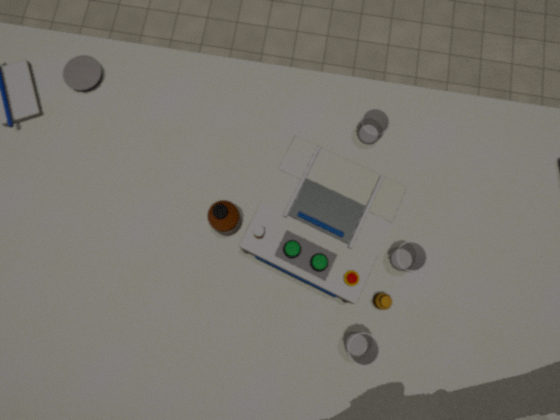

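View pics/side0.png

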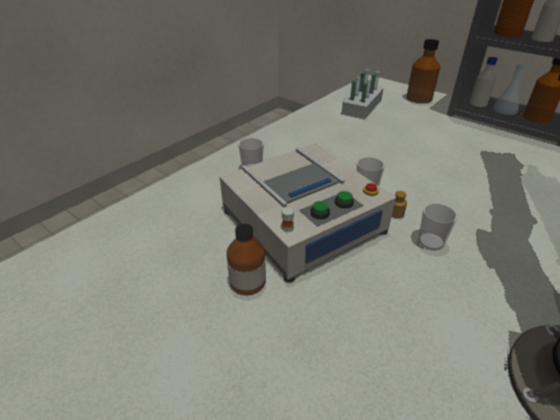

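The top picture shows the green keys at (292,249) and (319,262), red key (351,278), vial (260,231), bottle (224,216), weight (383,301) and beakers (401,258), (358,345), (369,133). In the side picture the keys are at (320,209) and (344,199), and the red key at (371,189). The key candidates are the two green caps and the red cap. The green pair fits the description. Next I'll refine the positions by colour and check them in a crop.

```bash
python3 - <<'E'
from h import *
from scipy.optimize import least_squares
np.set_printoptions(precision=4,suppress=True)
P={c:bot.read_camera(c) for c in("top","side")}
C={}
for c in P:
    hsv=cv2.cvtColor(P[c]["pixels"],cv2.COLOR_RGB2HSV)
    m=cv2.inRange(hsv,(45,120,40),(85,255,255))
    n,_,s,ce=cv2.connectedComponentsWithStats(m)
    k=[i for i in range(1,n) if s[i,4]>40]
    for i in k: print(c,s[i],ce[i],atz(P[c],ce[i],.118))
    C[c]=sorted([ce[i] for i in k],key=lambda v:v[0])
save(P["top"],"keys.png",(230,200,400,320),4)
# model fit: warmer pose x,y,yaw + per-camera xy bias small, key tops, hatch edge, stop, from tips and blobs
pts=dict(key_left_top=(-.085,.032,.122),key_right_top=(-.085,-.032,.122),stop_top=(-.085,-.108,.116),hatch_edge=(-.01,0,.106))
obs=[]
for c in P:
    for t in pts:
        r=bot.tip_of(t,P[c])
        if r: obs.append((atz(P[c],r[0]["xy"],pts[t][2])[:2],pts[t]))
    for ce,t in zip(C[c],("key_left_top","key_right_top")):
        obs.append((atz(P[c],ce,.119)[:2],pts[t])); obs.append(obs[-1])
def f(p):
    cs,sn=np.cos(p[2]),np.sin(p[2])
    return np.concatenate([[p[0]+cs*m[0]-sn*m[1]-o[0],p[1]+sn*m[0]+cs*m[1]-o[1]] for o,m in obs])
s=least_squares(f,[.57,-.04,-.36],loss="soft_l1",f_scale=.003);p=s.x
print(p,f(p).reshape(-1,2)*1000)
c_,s_=np.cos(p[2]),np.sin(p[2])
for m in ((-.085,.032),(-.085,-.032),(-.085,0)): print(p[0]+c_*m[0]-s_*m[1],p[1]+s_*m[0]+c_*m[1])
E
```

```text
top [284 241  16  16 193] [291.8031 248.3627] [0.5091 0.0102 0.118 ]
top [312 254  15  16 195] [319.0821 261.5846] [ 0.4912 -0.0512  0.118 ]
side [338 192  14  11 111] [344.7297 196.3423] [ 0.4888 -0.0497  0.118 ]
side [313 202  15  12 139] [320.2302 207.0863] [0.5064 0.0125 0.118 ]
[ 0.5817 -0.0416 -0.2552] [[ -8.1247   9.3388]
 [  6.6629  -1.0331]
 [-52.4594  91.7639]
 [ -8.3569   1.9985]
 [ -1.4441   0.6527]
 [ -1.4441   0.6527]
 [  0.3149   0.0025]
 [  0.3149   0.0025]
 [  2.3632  -4.9713]
 [  4.2411  -8.8255]
 [ -1.362    6.2316]
 [ -7.7207  11.7814]
 [  1.8484  -2.8072]
 [  1.8484  -2.8072]
 [  3.3286  -2.5929]
 [  3.3286  -2.5929]]
0.5075662141839171 0.010824257793451558
0.49141218525763586 -0.05110350132512845
0.4994891997207765 -0.020139621765838445
```

View pics/keys.png

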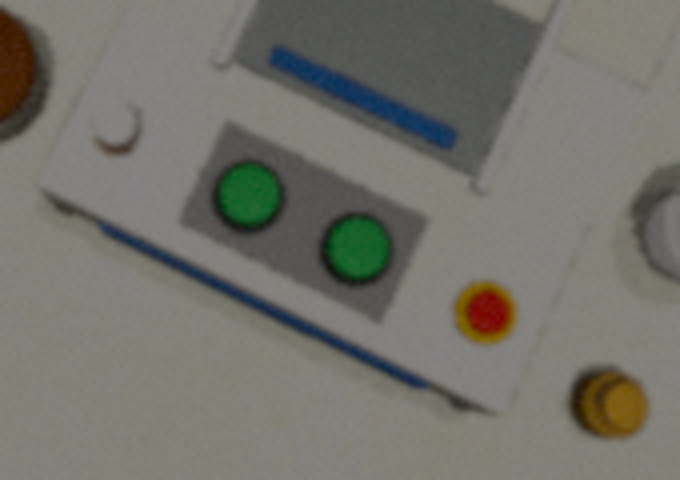

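The two views agree on the keys: left (0.508, 0.011), right (0.490, -0.0505), 64 mm apart, yaw about -0.28. The red cap falls where the model predicts. Now I'll move above the keys.

Request:
jog_arm([
  [0,0,0.06,46,-48,0,50],
  [0,0,0.13,92,-96,0,50],
  [0,0,0.19,138,-144,0,50],
  [0,0,0.26,184,-192,0,50],
  [0,0,0.32,230,-240,0,50],
  [0,0,0.39,276,-288,0,50],
  [0,0,0.45,322,-336,0,50],
  [0,0,0.51,368,-384,0,50],
  [0,0,0.58,414,-432,0,50],
  [0,0,0.64,460,-480,0,50],
], grip_force=40)

```text
t: 2.45
eef_pos: [0.4844, -0.0545, 0.2019]
tool_rot: [0.0, 0.99, -0.14, 0.001]
contact_force: [1.0, -0.9, -0.6]
gripper_width: 0.588
grasp_force: 0.0
```

Request:
jog_arm([
  [0,0,0,0,0,15,50],
  [0,0,0,0,0,30,50],
  [0,0,0,0,0,45,50],
  [0,0,0,0,0,45,50],
  [0,0,0,0,0,45,50],
])

```text
t: 3.08
eef_pos: [0.4837, -0.057, 0.1565]
tool_rot: [0.0, 0.99, -0.139, 0.0]
contact_force: [0.2, 0.5, -0.5]
gripper_width: 0.583
grasp_force: 0.0
```

```bash
python3 - <<'E'
from h import *
P={c:bot.read_camera(c) for c in("top","side")}
a=cv2.resize(P["top"]["pixels"][200:320,220:380,::-1],(400,300),interpolation=2)
b=cv2.resize(P["side"]["pixels"][120:270,240:440,::-1],(400,300),interpolation=2)
cv2.imwrite("pics/over.png",cv2.resize(np.hstack([a,b]),(800,300)))
o=bot.get_obs();print(o["t"],o["eef_pos"],o["tool_rot"],o["contact_force"],o["gripper_width"])
q=o["tool_rot"];from scipy.spatial.transform import Rotation as R
M=R.from_quat(np.roll(q,-1)).as_matrix();print(M.round(3))
t=np.array([.4989,-.0195,.122]);print((M.T@(t-o["eef_pos"])*1000).round(1), "yerr ang",np.arctan2(M[1,1],M[0,1]))
E
```

```text
3.175 [ 0.48407009 -0.05660375  0.15693249] [-1.55754494e-05  9.90289709e-01 -1.39017990e-01  5.38677756e-04] [ 0.17062818 -0.33227323 -0.32068766] 0.5874070762463878
[[ 0.961 -0.275  0.001]
 [-0.275 -0.961 -0.   ]
 [ 0.001 -0.    -1.   ]]
[  4.  -39.7  34.9] yerr ang -1.8497356842209214
```

View pics/over.png

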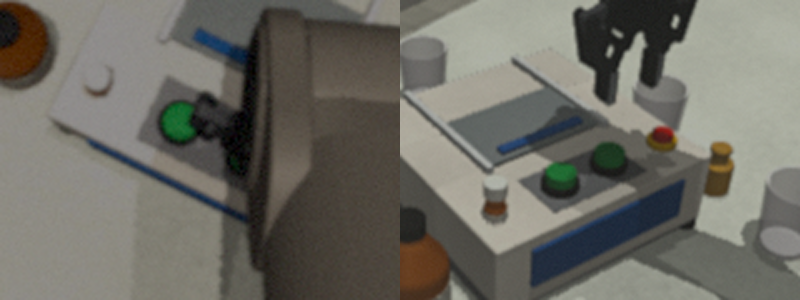

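The crop shows the open fingers hovering about 35 mm above the caps, 40 mm too far right; the green caps are at about (180,120) in the left half and (560,180), (608,158) in the right half. The last motion stopped short, so I'll shift over.

Request:
jog_arm([
  [0,0,0,2,-20,0,50],
  [0,0,0,4,-40,0,50],
  [0,0,0,4,-40,8,50],
  [0,0,0,4,-40,15,50],
  [0,0,0,4,-40,15,50],
  [0,0,0,4,-40,15,50],
])

```text
t: 3.92
eef_pos: [0.4983, -0.0195, 0.1413]
tool_rot: [0.0, 0.99, -0.139, -0.0]
contact_force: [0.3, -0.3, -0.4]
gripper_width: 0.582
grasp_force: 0.0
```

```bash
python3 - <<'E'
from h import *
P={c:bot.read_camera(c) for c in("top","side")}
a=cv2.resize(P["top"]["pixels"][200:320,220:380,::-1],(400,300),interpolation=2)
b=cv2.resize(P["side"]["pixels"][150:240,280:400,::-1],(400,300),interpolation=2)
cv2.imwrite("pics/over2.png",np.hstack([a,b]))
o=bot.get_obs();print(o["t"],o["eef_pos"],o["contact_force"],o["gripper_width"])
from scipy.spatial.transform import Rotation as R
M=R.from_quat(np.roll(o["tool_rot"],-1)).as_matrix();print(M.round(3))
t=np.array([.4989,-.0195,.122]);print((M.T@(t-o["eef_pos"])*1000).round(1))
E
```

```text
4.025 [ 0.49855703 -0.01927126  0.14156897] [ 0.06827021 -0.04388059  0.19651785] 0.5850722429203149
[[ 0.961 -0.275  0.   ]
 [-0.275 -0.961 -0.   ]
 [ 0.     0.    -1.   ]]
[ 0.4  0.1 19.6]
```

View pics/over2.png

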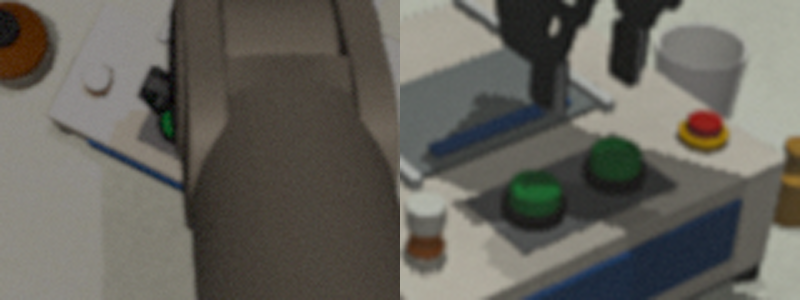

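The fingertips at (548,105) and (628,80) in the right half look farther back than the caps at (533,195) and (613,155). I'll project the expected tips to check.

```bash
python3 - <<'E'
from h import *
np.set_printoptions(precision=1,suppress=True)
P={c:bot.read_camera(c) for c in("top","side")}
def pr(p,X):
    T=np.linalg.inv(p["T"]);v=np.array(p["camera_matrix"])@(T[:3,:3]@X+T[:3,3]);return v[:2]/v[2]
m=np.array([.4985,-.0193]);u=np.array([.275,.961]);f=np.array([.961,-.275])
out=[]
for c,(x0,y0,x1,y1) in dict(top=(240,190,360,280),side=(270,110,430,230)).items():
    print(c,np.array(P[c]["T"])[:3,3].round(2))
    s=400/(x1-x0);im=cv2.resize(P[c]["pixels"][y0:y1,x0:x1,::-1],(400,300),interpolation=2)
    im=cv2.convertScaleAbs(im,alpha=2)
    for k,col in ((.032,(255,0,255)),(-.032,(0,255,255))):
        for z,mk in ((.147,0),(.122,1)):
            xy=pr(P[c],np.array([*(m+u*k),z]));print(k,z,xy)
            cv2.drawMarker(im,tuple(int(v) for v in (xy-[x0,y0])*s),col,mk,12,1)
    out.append(im)
cv2.imwrite("pics/proj.png",np.hstack(out))
E
```

```text
top [0.4 0.  1. ]
0.032 0.147 [291.6 247.7]
0.032 0.122 [291.1 248.9]
-0.032 0.147 [319.9 261.2]
-0.032 0.122 [318.6 262.1]
side [0.2 0.5 0.6]
0.032 0.147 [321.1 194.9]
0.032 0.122 [320.3 205.1]
-0.032 0.147 [345.8 184.5]
-0.032 0.122 [344.6 194.5]
```

View pics/proj.png

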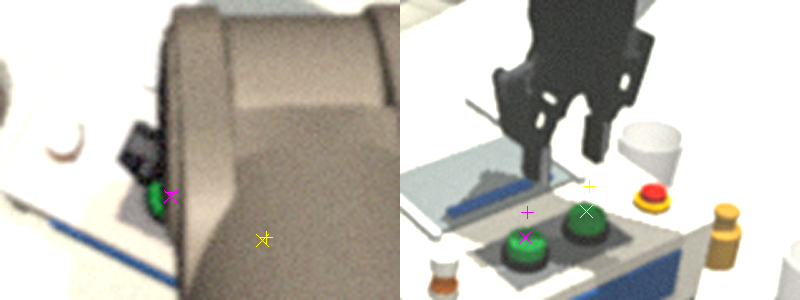

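```bash
python3 - <<'E'
from h import *
np.set_printoptions(precision=4,suppress=True)
p=bot.read_camera("side"); 
m=np.array([.4985,-.0193]);u=np.array([.275,.961]);f=np.array([.961,-.275])
for xy in ((325.2,182),(348,173.2)):
    for z in (.141,.147,.155,.165,.175):
        d=atz(p,xy,z)[:2]-m; print(z,d@f,d@u)
q=bot.read_camera("top")
for xy in((240+140*.3,190+150*.3),):
    for z in (.147,.17,.2,.23,.26):
        d=atz(q,xy,z)[:2]-m; print("top",z,d@f,d@u)
g=cv2.convertScaleAbs(p["pixels"][150:215,295:375,::-1],alpha=2);cv2.imwrite("pics/tips.png",cv2.resize(g,None,fx=9,fy=9,interpolation=2))
E
```

```text
0.141 0.037122571054437815 -0.009145074782524108
0.147 0.03042890204579721 -0.0031555286690064413
0.155 0.021504010034276558 0.004830532815683903
0.165 0.01034789501987571 0.01481310967154665
0.175 -0.0008082199945252452 0.024795686527409364
0.141 0.03597932875204597 -0.07083821408909897
0.147 0.02930075975200573 -0.06403382152338238
0.155 0.020396001085285376 -0.05496129810242721
0.165 0.009265052751884998 -0.04362064382623296
0.175 -0.0018658955815153504 -0.03227998955003881
top 0.147 0.015243061552787944 0.06103835384826761
top 0.17 0.01232157974782533 0.06001900462689987
top 0.2 0.008510951306569807 0.058689418685985456
top 0.23 0.0047003228653141734 0.057359832745071004
top 0.26 0.0008896944240586512 0.05603024680415659
```

View pics/tips.png

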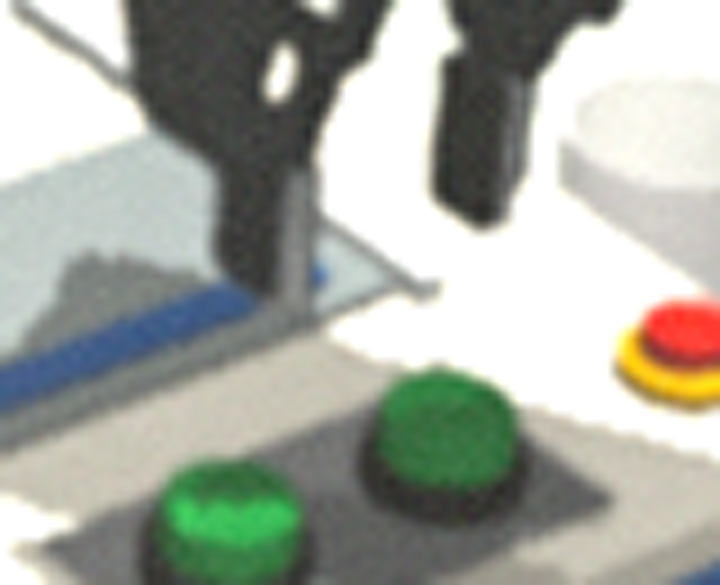

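The crop shows the fingertips at about (265,300) and (480,225), with the caps at (230,520) and (445,440). Symmetry puts the tips centred over the keys in x and y but about 30 mm higher than the nominal TCP. I'll widen the fingers to 56 mm and go down watching the force.

Request:
jog_arm([
  [0,0,0,0,0,4,56],
  [0,0,0,0,0,8,56],
  [0,0,0,0,0,12,56],
  [0,0,0,0,0,16,56],
  [0,0,0,0,0,18,56],
  [0,0,0,0,0,18,56],
])

```text
t: 4.97
eef_pos: [0.4984, -0.0188, 0.1232]
tool_rot: [0.0, 0.99, -0.139, -0.0]
contact_force: [-0.0, 0.9, -0.5]
gripper_width: 0.657
grasp_force: 0.0
```

```bash
python3 - <<'E'
from h import *
p=bot.read_camera("side"); o=bot.get_obs();print(o["t"],o["eef_pos"],o["contact_force"],o["torque"],o["gripper_width"])
g=cv2.convertScaleAbs(p["pixels"][150:215,295:375,::-1],alpha=2);cv2.imwrite("pics/tips2.png",cv2.resize(g,None,fx=9,fy=9,interpolation=2))
E
```

```text
5.025 [ 0.49853163 -0.01886306  0.12340256] [0.66619295 1.07965552 0.04808804] [-0.00506023 -0.00844622 -0.01495678] 0.6549943000462448
```

View pics/tips2.png

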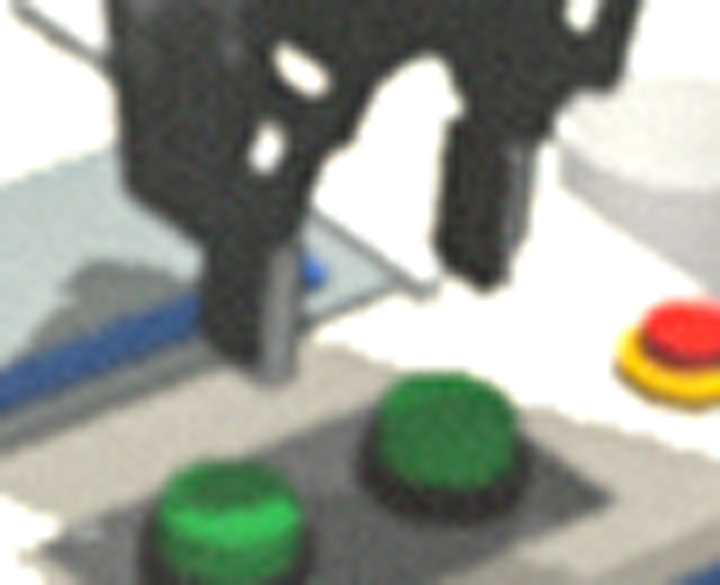

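The tips, at about (250,370) and (478,280), are still clear of the caps with no contact. The top view rules out a sideways offset, so I'll continue down.

Request:
jog_arm([
  [0,0,0,0,0,4,56],
  [0,0,0,0,0,8,56],
  [0,0,0,0,0,12,56],
  [0,0,0,0,0,16,56],
  [0,0,0,0,0,16,56],
  [0,0,0,0,0,16,56],
])

```text
t: 5.78
eef_pos: [0.4986, -0.0189, 0.1074]
tool_rot: [-0.0, 0.99, -0.139, 0.0]
contact_force: [-0.4, -0.1, 0.1]
gripper_width: 0.652
grasp_force: 0.0
```

```bash
python3 - <<'E'
from h import *
p=bot.read_camera("side"); o=bot.get_obs();print(o["t"],o["eef_pos"],o["contact_force"],o["torque"],o["gripper_width"])
g=cv2.convertScaleAbs(p["pixels"][150:215,295:375,::-1],alpha=2);cv2.imwrite("pics/tips3.png",cv2.resize(g,None,fx=9,fy=9,interpolation=2))
E
```

```text
5.825 [ 0.49861884 -0.01887307  0.10751822] [ 0.52019148 -0.11190631  0.06158432] [ 0.01121768  0.03120564 -0.03040051] 0.6562426186748619
```

View pics/tips3.png

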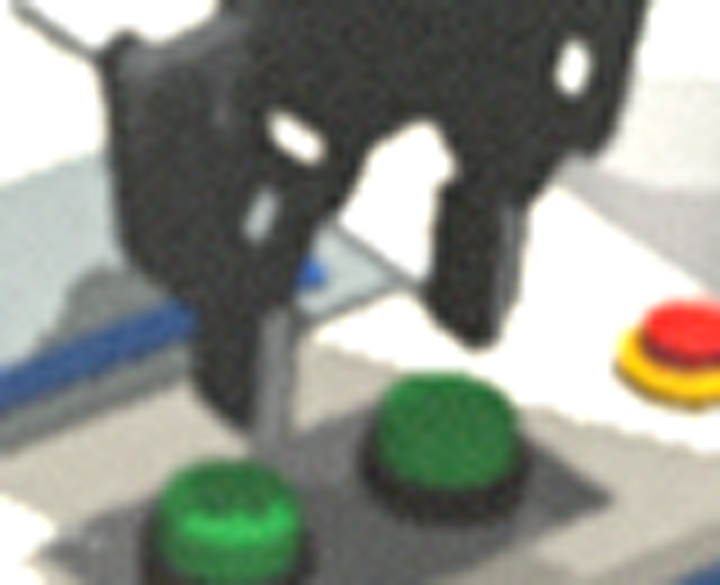

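The tips, at (245,435) and (465,340), are still just above and behind the caps in the picture, with no contact even though the TCP is at 107 mm. I'll do a numeric check along the side rays.

```bash
python3 - <<'E'
from h import *
np.set_printoptions(precision=4,suppress=True)
p=bot.read_camera("side"); q=bot.read_camera("top")
m=np.array([.4989,-.0195]);u=np.array([.275,.961]);f=np.array([.961,-.275])
L,Rr=(295+245/9,150+435/9),(295+465/9,150+340/9)
for z in (.112,.12,.126,.132,.138,.144):
    print(z,[((atz(p,xy,z)[:2]-m)@f*1000).round(1) for xy in (L,Rr)],[((atz(p,xy,z)[:2]-m)@u*1000).round(1) for xy in (L,Rr)])
# visible green in top, dark-pixel extents left of wrist
hsv=cv2.cvtColor(q["pixels"],cv2.COLOR_RGB2HSV)
g=cv2.inRange(hsv,(45,120,20),(85,255,255));print("green top",cv2.boundingRect(g),(g>0).sum())
d=((hsv[...,2]<45)&(hsv[...,1]<90)).astype(np.uint8);d[:205]=0;d[285:]=0;d[:,:255]=0;d[:,330:]=0
n,_,s,ce=cv2.connectedComponentsWithStats(d)
for i in range(1,n):
    if s[i,4]>15: print(s[i],ce[i],[((atz(q,ce[i],z)[:2]-m)@np.c_[f,u]*1000).round(1) for z in(.15,.2,.25)])
E
```

```text
0.112 [np.float64(25.3), np.float64(25.8)] [np.float64(5.6), np.float64(-62.2)]
0.12 [np.float64(17.1), np.float64(17.6)] [np.float64(12.9), np.float64(-53.8)]
0.126 [np.float64(11.0), np.float64(11.4)] [np.float64(18.3), np.float64(-47.6)]
0.132 [np.float64(4.8), np.float64(5.3)] [np.float64(23.8), np.float64(-41.3)]
0.138 [np.float64(-1.3), np.float64(-0.9)] [np.float64(29.2), np.float64(-35.0)]
0.144 [np.float64(-7.5), np.float64(-7.0)] [np.float64(34.7), np.float64(-28.7)]
green top (284, 245, 4, 9) 23
[276 213  14  46 185] [284.6811 238.5405] [array([10.2, 52.9]), array([ 4.1, 51.1]), array([-2. , 49.4])]
[292 273   8  12  28] [296.     279.1429] [array([-54.4,  -3. ]), array([-56.6,  -1.5]), array([-58.9,   0.1])]
```

The tips come out symmetric about the keys (64 mm apart, centred fore and aft) at a height of about 139 mm. Contact should therefore come about 17 mm lower.

Request:
jog_arm([
  [0,0,0,0,0,4,56],
  [0,0,0,0,0,8,56],
  [0,0,0,0,0,12,56],
  [0,0,0,0,0,15,56],
  [0,0,0,0,0,17,56],
  [0,0,0,0,0,19,56],
  [0,0,0,0,0,19,56],
])

```text
t: 6.8
eef_pos: [0.4985, -0.0189, 0.0883]
tool_rot: [0.0, 0.99, -0.139, -0.0]
contact_force: [-0.5, 0.2, -0.2]
gripper_width: 0.654
grasp_force: 0.0
```

```bash
python3 - <<'E'
from h import *
p=bot.read_camera("side"); o=bot.get_obs();print(o["t"],o["eef_pos"],o["contact_force"],o["torque"],o["gripper_width"])
g=cv2.convertScaleAbs(p["pixels"][150:215,295:375,::-1],alpha=2);cv2.imwrite("pics/tips4.png",cv2.resize(g,None,fx=9,fy=9,interpolation=2))
E
```

```text
6.85 [ 0.49851826 -0.01885102  0.08840291] [0.09748189 0.17097081 0.05890197] [-0.03915297  0.00083005 -0.01162165] 0.6558770305227138
```

View pics/tips4.png

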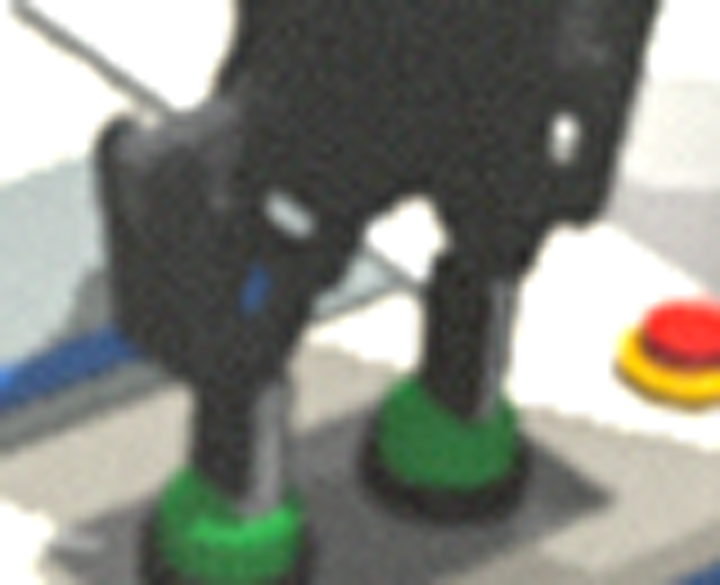

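The tips now sit over the middle of both caps, at (240,510) and (465,415), just short of contact. Pressing now.

Request:
jog_arm([
  [0,0,0,0,0,2,56],
  [0,0,0,0,0,4,56],
  [0,0,0,0,0,6,56],
  [0,0,0,0,0,8,56],
  [0,0,0,0,0,10,56],
  [0,0,0,0,0,10,56],
])

```text
t: 7.6
eef_pos: [0.4988, -0.0189, 0.0798]
tool_rot: [0.0, 0.99, -0.139, 0.0]
contact_force: [-5.8, -0.1, 18.8]
gripper_width: 0.652
grasp_force: 9.2
```

Force is 18.8 N, above the 8.5 N needed, so the keys should be bottomed. Hold and check the hatch.

Request:
jog_arm([
  [0,0,0,0,0,0.5,56],
  [0,0,0,0,0,0.5,56],
  [0,0,0,0,0,0.5,56],
  [0,0,0,0,0,0.5,56],
  [0,0,0,0,0,0.5,56],
  [0,0,0,0,0,0.5,56],
  [0,0,0,0,0,0.5,56],
  [0,0,0,0,0,0.5,56],
])

```text
t: 8.6
eef_pos: [0.4988, -0.0189, 0.0798]
tool_rot: [0.0, 0.99, -0.139, 0.0]
contact_force: [-8.5, -0.4, 22.8]
gripper_width: 0.657
grasp_force: 11.5
```

```bash
cat > hatch.py <<'E'
from h import *
m=np.array([.4989,-.0195]);u=np.array([.275,.961]);f=np.array([.961,-.275])
for c in ("side","top"):
    p=bot.read_camera(c)
    for r in bot.tip_of("hatch_edge",p)[:2]:
        d=atz(p,r["xy"],.106)[:2]-m; print(c,np.round(r["xy"]),round(r["score"],2),"travel mm",(d@f*1000-75).round(1),(d@u*1000).round(1))
    hsv=cv2.cvtColor(p["pixels"],cv2.COLOR_RGB2HSV);b=cv2.inRange(hsv,(100,130,40),(125,255,255))
    n,_,s,ce=cv2.connectedComponentsWithStats(b)
    for i in range(1,n):
        d=atz(p,ce[i],.106)[:2]-m
        if s[i,4]>8 and abs(d@u)<.07 and -.01<d@f<.2: print(" blue",s[i],(d@f*1000-75).round(1),(d@u*1000).round(1))
o=bot.get_obs();print(o["t"],o["eef_pos"],o["contact_force"],o["torque"])
E
python3 hatch.py
```

```text
side [298. 174.] 0.63 travel mm 60.9 -13.5
 blue [279 176  27  11  81] 45.3 14.9
 blue [294 187  10   8  34] 5.9 24.8
 blue [285 191  13   8  36] 3.3 47.5
top [329. 206.] 0.84 travel mm 49.0 -2.6
 blue [306 195  20  10  80] 46.6 31.3
8.8 [ 0.49882365 -0.01883585  0.07978254] [-7.57230656  0.06232385 23.15444447] [-0.01826316  1.73496693  0.01921177]
```

The hatch is sliding (about 47 mm open). Keep holding.

Request:
jog_arm([
  [0,0,0,0,0,0,56],
  [0,0,0,0,0,0,56],
  [0,0,0,0,0,0,56],
  [0,0,0,0,0,0,56],
  [0,0,0,0,0,0,56],
  [0,0,0,0,0,0,56],
  [0,0,0,0,0,0,56],
  [0,0,0,0,0,0,56],
  [0,0,0,0,0,0,56],
  [0,0,0,0,0,0,56],
])

```text
t: 10.05
eef_pos: [0.4988, -0.0189, 0.0798]
tool_rot: [0.0, 0.99, -0.139, 0.0]
contact_force: [-7.5, -0.3, 23.3]
gripper_width: 0.654
grasp_force: 11.5
```

Request:
jog_arm([
  [0,0,0,0,0,0,56],
  [0,0,0,0,0,0,56],
  [0,0,0,0,0,0,56],
  [0,0,0,0,0,0,56],
  [0,0,0,0,0,0,56],
  [0,0,0,0,0,0,56],
  [0,0,0,0,0,0,56],
  [0,0,0,0,0,0,56],
  [0,0,0,0,0,0,56],
  [0,0,0,0,0,0,56],
])

```text
t: 11.3
eef_pos: [0.4988, -0.0189, 0.0798]
tool_rot: [0.0, 0.99, -0.139, 0.0]
contact_force: [-7.0, -1.0, 24.0]
gripper_width: 0.655
grasp_force: 11.5
```

```bash
python3 hatch.py
```

```text
side [291. 168.] 0.58 travel mm 93.0 -14.7
side [347. 200.] 0.36 travel mm -77.4 -38.3
 blue [271 164  39  16 112] 80.0 -2.2
 blue [302 182   5   6  25] 20.5 -0.3
 blue [293 185  12  10  59] 11.1 23.4
 blue [284 188  14  11  60] 9.7 46.5
top [332. 197.] 0.86 travel mm 69.6 -1.1
 blue [312 183  39  18 167] 78.1 7.9
 blue [317 198   5   6  25] 49.6 22.6
11.5 [ 0.49877876 -0.01887172  0.07975245] [-8.1137409  -0.44031074 22.82526587] [-0.02814242  1.71311633 -0.01696952]
```

Request:
jog_arm([
  [0,0,0,0,0,0,56],
  [0,0,0,0,0,0,56],
  [0,0,0,0,0,0,56],
  [0,0,0,0,0,0,56],
  [0,0,0,0,0,0,56],
  [0,0,0,0,0,0,56],
  [0,0,0,0,0,0,56],
  [0,0,0,0,0,0,56],
  [0,0,0,0,0,0,56],
  [0,0,0,0,0,0,56],
])

```text
t: 12.75
eef_pos: [0.4988, -0.0189, 0.0798]
tool_rot: [0.0, 0.99, -0.139, 0.0]
contact_force: [-8.4, -0.3, 23.4]
gripper_width: 0.653
grasp_force: 11.5
```

```bash
python3 hatch.py
```

```text
side [289. 168.] 0.87 travel mm 94.7 -10.5
side [368. 189.] 0.33 travel mm -72.2 -104.7
 blue [271 164  39  16 109] 79.9 -3.6
 blue [302 182   5   5  24] 21.2 -0.2
 blue [293 185  12  10  57] 11.4 23.5
 blue [284 188  14  11  62] 9.8 46.5
top [334. 194.] 0.7 travel mm 78.7 -2.2
 blue [312 183  39  18 163] 78.1 7.5
 blue [317 198   5   6  23] 49.8 22.8
12.95 [ 0.49882173 -0.01883947  0.07978332] [-8.00718919 -0.29254455 22.14915491] [-0.0713687   1.70698591 -0.00473304]
```

The hatch has stopped fully open (strip unchanged at about 78 mm apparent travel). Now lift straight up.

Request:
jog_arm([
  [0,0,0,0,0,-5,56],
  [0,0,0,0,0,-15,56],
  [0,0,0,0,0,-30,56],
  [0,0,0,0,0,-50,56],
  [0,0,0,0,0,-70,56],
  [0,0,0,0,0,-90,56],
  [0,0,0,0,0,-110,56],
  [0,0,0,0,0,-120,56],
  [0,0,0,0,0,-120,56],
  [0,0,0,0,0,-120,56],
])

```text
t: 14.2
eef_pos: [0.4979, -0.0189, 0.1972]
tool_rot: [0.0, 0.99, -0.139, -0.001]
contact_force: [-0.4, 0.2, -0.0]
gripper_width: 0.657
grasp_force: 0.0
```

```bash
python3 hatch.py; python3 - <<'E'
from h import *
p=bot.read_camera("side");hsv=cv2.cvtColor(p["pixels"],cv2.COLOR_RGB2HSV)
n,_,s,ce=cv2.connectedComponentsWithStats(cv2.inRange(hsv,(45,120,40),(85,255,255)))
print([(s[i],ce[i].round(1)) for i in range(1,n) if s[i,4]>40])
for t in("vial","reagent","weight"): print(t,[np.round(r["xy"]) for r in bot.spot_in(t,p)[:2]])
E
```

```text
side [291. 169.] 0.6 travel mm 88.7 -12.3
 blue [271 164  39  16 111] 80.0 -3.3
 blue [302 182  11   9  49] 11.3 -0.4
 blue [293 185  10  10  49] 12.1 23.6
 blue [284 188  12  10  52] 12.2 46.7
top [334. 194.] 0.96 travel mm 76.9 -2.2
14.4 [ 0.49810302 -0.01881469  0.19726442] [-0.21995372  1.05204863  0.47422044] [-0.00545901  0.02637831  0.03707087]
[(array([338, 192,  13,  12, 101], dtype=int32), array([344. , 196.8])), (array([313, 202,  15,  13, 148], dtype=int32), array([320.2, 207.6]))]
vial [array([290., 219.])]
reagent [array([244., 260.])]
weight [array([397., 205.])]
```

The hatch is open, both keys are back up at their starting pixels, and the vial, bottle and weight haven't moved. The arm never went near the beaker. Handing in.

```bash
python3 -c "
from station import bot
print(bot.hand_in())"
```

```text
the job is handed in; nothing more can be done
None
```

The hatch is fully open: I held both green keys down together until it stopped, then released them and moved the arm clear, without touching the red key or the loose items, and handed the job in (no verdict came back).

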